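# Third hand for screwing cuvette holders to their rail

### The job

Two cuvette holders, look-alike blocks of different length, are to be screwed to the spring-backed rail of the assembly jig. First stand the short holder in the jig's narrow bay, upright and with a long side facing the rail, and let go of it; then stand the long holder in the wide bay and push it flat and squarely against the rail until the rail's pointer lies between the two black marks on the scale, never running the rail to its end stop. Finish while still holding the long holder there with that steady push, ready for a colleague to drive the screws, and leave the vial, the dropper bottle and the timer where they are.

Things in the scene. Friction and masses are not known exactly. Their poses are not given: they have to be found in the camera images.
- holder_short_mid (a point): centre of the short cuvette holder: grey plastic block, 2 square wells in its top, 30 (x) x 44 (y, its length) x 46 mm high, about 0.15 kg, loose, standing on the worktop; the point is half-way up (23 mm above the underside), z up. Same either way round. On the jig plate it is 31 mm above the worktop. It starts left or right of the jig
- holder_long_mid (a point): centre of the long cuvette holder: grey plastic block, 3 square wells in its top, 30 (x) x 64 (y, its length) x 46 mm high, about 0.15 kg, loose, standing on the worktop; the point is half-way up (23 mm above the underside), z up. Same either way round. On the jig plate it is 31 mm above the worktop. It starts on the other side of the jig
- jig: fixed jig, polished slippery plate 170 (x) x 180 (y) x 8 mm; origin under its centre, on the worktop; x from the bays' open front to the rail, away from the robot, y left. Three dark guides, tops at z 20 mm, x -75 to -10 mm, form two bays open to front and top; the middle guide is 28 mm wide. Rail across both bays. Behind it blocks and scale plate, x 30 to 68 mm, up to 36 mm high
- wide_bay (a point): wide bay (left), 72 mm between its guides: point on the plate's top face (8 mm above the worktop), on the bay's centre line, at jig x -40, y 40 mm, 35 mm in front of the resting rail pad's face; axes as the jig's. A holder stands here with its y along the jig's y
- narrow_bay (a point): narrow bay (right), 52 mm between its guides: point on the plate's top face (8 mm above the worktop), on the bay's centre line, at jig x -40, y -50 mm, 35 mm in front of the resting rail pad's face; axes as the jig's. A holder stands here with its y along the jig's y
- rail (a joint): travel in m of the sprung rail along the jig's +x when pushed: 0 at rest, end stop at 0.024. Springs of 0.8 N per mm, no preload, push it back. A black pointer on its top moves over a fixed scale plate at the jig's middle; it reaches the first black mark at 0.009 (about 7 N) and the second at 0.016 (about 13 N)
- rail_face (a point): centre of the front face of the steel rail's raised pad for the wide bay, 29 mm above the worktop, jig x -5 mm at rest; moves with the rail. The pad is 44 mm wide (jig y), from 12 to 46 mm above the worktop; beside it the rail's face lies 6 mm further back. A like pad 30 mm wide faces the narrow bay. A holder gripped near the pad's height is pushed without tipping
- vial: small dark reagent vial with white cap, 33 mm across, 73 mm high, loose bystander; origin at the centre of its underside
- dropper_bottle: small light reagent bottle with white cap, 25 mm across, 66 mm high, loose bystander; origin at the centre of its underside
- timer: flat white bench timer 62 x 66 x 18 mm, loose bystander; origin at the centre of its underside

How it is judged:
By the outcome, as a careful person would: the job done as asked, in the order asked, and still so for the second after the job is handed in, while the arm keeps its last pose, push and grip.
It also fails if it takes over 72 s, if anything falls off the work surface, if the arm or the gripper's body presses on something with over 40 N, if the wrist force passes 120 N, or if a joint passes its speed limit or range.

### The arm

A 6-joint arm with a two-finger parallel gripper is mounted at the origin on a cart in front of the work surface, level with it; the furniture and walls round the work are solid. World frame = base frame: x ahead of the robot, y to its left, z up, the work surface at z = 0. Lengths are in m, angles in rad, forces in N, time in s.
With the tool pointing down it reaches from about 0.3 to 0.875 m from the base axis. Payload 6.4 kg.
Tool frame: the origin (TCP) lies on the centre line of the jaws, within the pads' length; the fingertips stand ctrl.nose_length ahead of it and the grasp point (between the pads) lies 6 mm ahead of it (ctrl.nose_length is the distance from the TCP to the fingertips, in m); x points along the fingers, y is the direction in which the jaws open and shut, and the axes are right-handed (so a half turn about x gives the same grasp; the last joint's range is limited). The gripper opens to 85 mm and grips with 20 to 120 N. Pads are 22 mm wide; open, the fingers measure 114 mm over their backs; the gripper's body (76 mm by 85 mm) begins 54 mm behind the grasp point. The pads swing forward as they close: fully open they stand 13 mm farther back than shut.
Start: joints at [-1.409, 0.181, 1.607, -0, 1.354, -0.206], TCP at [0.207, -0.537, 0.226] pointing down, gripper open.
Joint ranges: [-2.99, 2.99], [-0.89, 2.07], [0.3, 2.58], [-1.14, 4.28], [0, 2.63], [-3.12, 3.12]. Speed limits (rad/s): [2.57, 2.57, 3.01, 3.14, 3.14, 3.14].

### API

Orientations are given as a unit quaternion [w, x, y, z].
In Python, from bench import telemetry, cams, workorder, spotter, ctrl gives the robot as it stands. The module is installed in compiled form; this text tells all that it offers.
- The arm moves only by the tool servo_tool, never from a script. Its argument "targets" is one flat list of numbers, 4 for each row, row after row: the shift along the tool's x, y, z in mm, then the turn about the tool's x in rad. A call has exactly 5 rows; each row shifts and turns the commanded pose from where the row before left it, along the tool's axes as they then stand; what a row does not reach is not made up. A row lasts 1/10 s, in which the tool goes at most 50 mm and 8.59 degrees, less where a joint would pass 70% of its speed; a pose out of reach is approached as far as the arm can. A call is refused whole if a number of a shift passes 50 or a number of a turn 0.15, either way. A call with a gripper value outside its range is refused whole. "fingers" is the finger opening in mm, from 0 to 85.4, set as the call begins (left out, the last holds). The fingers move at their own pace and stop on an object; the grip force is fixed at half the most. Time passes only in rows, so rows that do not move let the fingers close, or fill a call up. It gives the time, the measured TCP pose, the force and the opening at its end, in the units of the state.
- telemetry.get_obs(): the state, without advancing time (a new reading comes with each control period).
- cams.camera(name): name is "scene" or "top" or "wrist"; returns (picture, depth): 384x512x3 uint8, blue, green, red; 384x512 float32, m along the optical axis (not along the pixel's ray), 0 where there is no reading.
- cams.camera_params(name): a dict with "intrinsics" (3x3 intrinsics, pixels), "R" (3x3) and "t" (3): a world point X has camera coordinates R X + t; the wrist camera has in their place "mount" (4x4, takes a point from camera to tool coordinates, whose origin is the TCP and whose axes are the tool frame's). Camera axes: x right, y down, z forward; pixel columns grow to the right and rows downward; lengths in m; the calibration is good to about 2 mm. A picture is of the moment at which its call begins: read the wrist's pose just before it. camera_params takes no time and is no camera call.
- workorder.hand_in(): hands the job in, once; it reports no verdict.
Trained networks look in the newest picture that a camera, given by its name, has taken for a name from the list of things; names that differ only in an ending like _2 or _b are one class to them, and where a whole thing is asked for, a point or a joint stands for the part that bears it (a point fixed in the world has none). Each returns a list of dicts, best first, with "score" (0 to 1); they miss things now and then, are a little off and sometimes report something else, mostly with a low value. They report only what shows in the picture. A call takes as long as a camera call.
- spotter.search_frame(camera, thing): "pixel" ([column, row] in pixels, amid what is visible of it).
The state is a dict: "time_s": time; "q": joint angles; "dq": joint speeds; "joint_efforts": joint torques, N m; "eef_pos": TCP position; "eef_rot": TCP orientation; "wrist_force": force on the tool from outside, world axes, zero at the start; "torque": the same for the moment, N m; "opening": opening from 0.0 (shut) to 1.0 (fully open).
Only numpy, scipy, OpenCV 4.12 (cv2) and the standard library are available. Lean on these libraries where they do the work, as an engineer would, in place of code of your own. Each camera call takes 0.05 s, during which the arm holds its last target.

## Working session

There is one attempt and no reset: what is moved stays moved. The work goes in short steps, Python scripts to look and compute and a tool call to move; the robot and the scene stay as the last step left them, time stands still between calls to the robot, and variables do not carry over. Pictures are saved under pics/ and viewed, and the job is handed in when it is done.

Besides the shell and the picture viewer there is one more tool, called after "Emit:" as name(argument=value, ...), one argument or row to a line, values as JSON. servo_tool: Moves the arm, as the interface text tells. Its arguments: {"type":"object","properties":{"targets":{"type":"array","items":{"type":"number"}},"fingers":{"type":"number"}},"required":["targets"]}

```bash
mkdir -p pics; ls; cat > h.py <<'E'
import numpy as np, cv2
from bench import telemetry, cams, workorder, spotter, ctrl
from scipy.spatial.transform import Rotation as Rn
def pose():
    o=telemetry.get_obs(); w,x,y,z=o["eef_rot"]
    return np.array(o["eef_pos"]), Rn.from_quat([x,y,z,w]).as_matrix()
def shot(name,fn):
    p,R=pose(); im,d=cams.camera(name); cv2.imwrite("pics/"+fn+".png",im); 
    c=cams.camera_params(name); K=np.array(c["intrinsics"])
    if name=="wrist":
        M=np.array(c["mount"]); Rw=R@M[:3,:3]; tw=R@M[:3,3]+p
    else:
        Rc=np.array(c["R"]); Rw=Rc.T; tw=-Rc.T@np.array(c["t"])
    np.savez("pics/"+fn+".npz",im=im,d=d,K=K,Rw=Rw,tw=tw)
    return im,d,K,Rw,tw
def ray_z(u,v,K,Rw,tw,z):
    r=Rw@np.linalg.inv(K)@np.array([u,v,1.]); s=(z-tw[2])/r[2]; return tw+s*r
def cloud(d,K,Rw,tw):
    v,u=np.mgrid[:d.shape[0],:d.shape[1]]
    c=np.stack([(u-K[0,2])/K[0,0]*d,(v-K[1,2])/K[1,1]*d,d],-1)
    return c@Rw.T+tw
E
python3 - <<'E'
from h import *
o=telemetry.get_obs(); print(o, ctrl.nose_length)
print(pose()[1])
for n in("scene","top"):
    a=shot(n,n+"0"); print(n,a[2],a[3],a[4])
    for t in("holder_short_mid","holder_long_mid","jig","rail_face","vial","dropper_bottle","timer"):
        print(n,t,[(np.round(r["pixel"]),round(r["score"],2)) for r in spotter.search_frame(n,t)][:3])
E
```

```text
pics
{'time_s': 0.0, 'q': array([-1.40929359e+00,  1.81546402e-01,  1.60798667e+00,  7.45467317e-06,
        1.35378359e+00, -2.06276274e-01]), 'dq': array([ 0.00066689, -0.00138188, -0.00027652, -0.00073343,  0.00128524,
        0.0009699 ]), 'joint_efforts': array([-3.24166449e-04, -4.44866288e+01, -3.51341057e+01, -2.12496498e-04,
        9.10090195e-03,  1.46116088e-05]), 'eef_pos': array([ 0.2066795 , -0.53598712,  0.22549145]), 'eef_rot': array([ 0.128688  ,  0.69520096,  0.12990663, -0.69516853]), 'wrist_force': array([0.67586464, 0.61672639, 0.78215146]), 'torque': array([0.01987598, 0.03474667, 0.02447121]), 'opening': 1.0026921244787557} 0.025
[[-2.70038372e-04  3.59542126e-01 -9.33128816e-01]
 [ 1.70274528e-03 -9.33127332e-01 -3.59542047e-01]
 [-9.99998514e-01 -1.68597083e-03 -3.60228471e-04]]
scene [[350.98528195   0.         251.54282982]
 [  0.         350.98528195 196.09468205]
 [  0.           0.           1.        ]] [[-0.82824672 -0.28009187  0.48534103]
 [-0.5601148   0.38799995 -0.73193404]
 [ 0.01669648 -0.87806867 -0.47824329]] [0.1319921  0.80833887 0.52085307
[... 392 characters left out ...]
63., 261.]), 0.7)]
top [[433.1518854    0.         257.86791167]
 [  0.         433.1518854  187.59690029]
 [  0.           0.           1.        ]] [[-0.00931307 -0.99844197  0.05501729]
 [-0.99989068  0.00866644 -0.0119801 ]
 [ 0.01148463 -0.05512285 -0.99841353]] [0.53409263 0.10144478 1.14639631]
top holder_short_mid [(array([159., 242.]), 0.68)]
top holder_long_mid [(array([379., 225.]), 0.63), (array([157., 241.]), 0.62), (array([257., 194.]), 0.33)]
top jig [(array([260., 189.]), 0.64)]
top rail_face [(array([264., 190.]), 0.71), (array([350., 138.]), 0.39)]
top vial [(array([348., 141.]), 0.67)]
top dropper_bottle [(array([171., 127.]), 0.53)]
top timer [(array([143., 171.]), 0.96)]
```

View pics/top0.png

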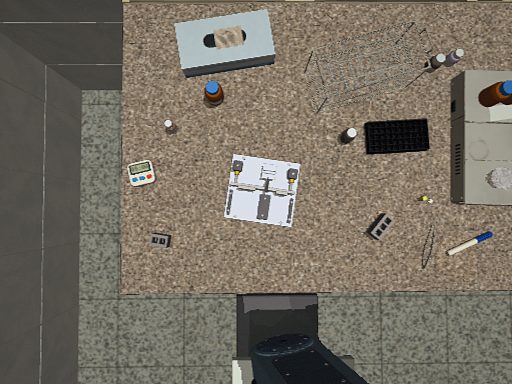

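View pics/scene0.png

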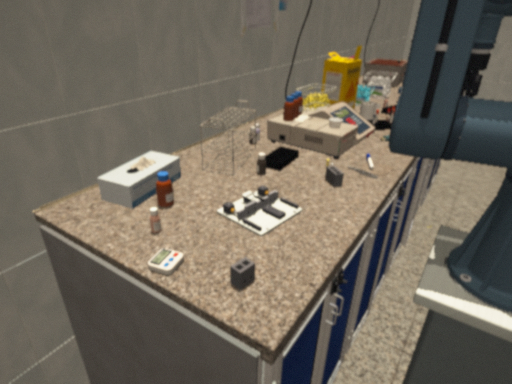

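```bash
python3 - <<'E'
from h import *
z=np.load("pics/top0.npz"); P=cloud(z["d"],z["K"],z["Rw"],z["tw"])
H=P[...,2]; print(H[::32,::32].round(3))
for nm,(u,v),lo,hi in(("short",(159,242),.035,.055),("long",(379,225),.035,.055),("vial",(348,141),.05,.09),("drop",(171,127),.045,.09),("timer",(143,171),.010,.03)):
    m=np.zeros(H.shape,bool); m[v-45:v+45,u-45:u+45]=1
    m&=(H>lo)&(H<hi)&(z["d"]>0)
    n,l,s,c=cv2.connectedComponentsWithStats(m.astype(np.uint8))
    k=min((i for i in range(1,n) if s[i,4]>40),key=lambda i:np.hypot(*(c[i]-(u,v))))
    pts=P[l==k]; r=cv2.minAreaRect((pts[:,:2]*1000).astype(np.float32)); print(nm,s[k],r,pts[:,2].mean())
m=(H>.004)&(H<.06)
im=np.clip(H*255/.08,0,255).astype(np.uint8); cv2.imwrite("pics/hm.png",cv2.resize(im[80:310,80:440],None,fx=2,fy=2))
b=z["im"][110:280,180:420]; cv2.imwrite("pics/crop.png",cv2.resize(b,None,fx=3.2,fy=3.2,interpolation=2))
E
```

```text
[[ 0.     0.001 -0.     0.004  0.001  0.006  0.004  0.01   0.004  0.007
   0.007  0.01   0.006  0.007  0.006  0.002]
 [-0.203 -0.204 -0.198 -0.207  0.001  0.002  0.075  0.09   0.077  0.003
  -0.003  0.004  0.003  0.     0.005  0.002]
 [-0.212 -0.411 -0.498 -0.5   -0.001  0.003  0.077  0.063  0.022  0.002
  -0.    -0.001  0.168 -0.     0.02   0.004]
 [-0.216 -0.411 -0.673 -0.86  -0.     0.003  0.003  0.     0.004  0.001
   0.082  0.08   0.001  0.001  0.003  0.119]
 [-0.22  -0.421 -0.681 -0.856  0.002 -0.002  0.001 -0.002 -0.001  0.001
   0.002  0.075  0.018  0.004 -0.002  0.1  ]
 [-0.219 -0.424 -0.688 -0.861  0.001  0.003  0.    -0.001  0.012 -0.001
   0.004  0.002 -0.002  0.001 -0.004  0.103]
 [-0.231 -0.424 -0.69  -0.854  0.    -0.002  0.004  0.     0.008  0.038
   0.003  0.002 -0.002  0.001  0.002  0.1  ]
 [-0.228 -0.427 -0.692 -0.857  0.001  0.    -0.003  0.001 -0.001  0.009
   0.    -0.001  0.047  0.003  0.    -0.002]
 [-0.242 -0.431 -0.704 -0.847  0.004  0.001  0.     0.001  0.004  0.001
  -0.    -0.     0.001 -0.002  0.001 -0.001]
 [-0.239 -0.438 -0.706 -0.862  0.     0.002  0.
[... 335 characters left out ...]
464.13787841796875, 341.5888671875), (45.182987213134766, 30.22591781616211), 80.11579132080078) 0.04527440710057995
long [369 213  26  27 267] ((493.6640625, -226.81787109375), (31.275068283081055, 64.7212905883789), 50.3939094543457) 0.04504422270704885
vial [344 128  12  11 102] ((730.4869384765625, -144.8944854736328), (23.782289505004883, 23.823436737060547), 84.72714233398438) 0.06817708863492415
drop [164 120  10   9  68] ((757.6643676757812, 313.4122314453125), (17.66925048828125, 19.889957427978516), 44.46418762207031) 0.06049891689246656
timer [127 160  28  26 583] ((638.677490234375, 394.567138671875), (62.0004997253418, 66.55181121826172), 12.361776351928711) 0.017688763951288412
```

View crop.

View pics/crop.png

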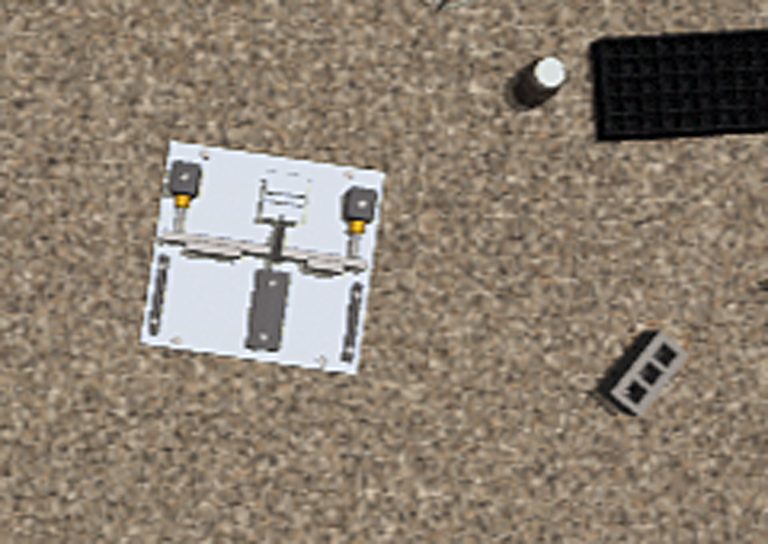

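```bash
python3 - <<'E'
from h import *
z=np.load("pics/top0.npz"); P=cloud(z["d"],z["K"],z["Rw"],z["tw"]); K,Rw,tw=z["K"],z["Rw"],z["tw"]
im=z["im"]; hsv=cv2.cvtColor(im,cv2.COLOR_BGR2HSV)
# white plate from color
m=np.zeros(im.shape[:2],np.uint8); m[145:235,215:310]=1
m=m&((hsv[...,1]<45)&(hsv[...,2]>170)).astype(np.uint8)
n,l,s,c=cv2.connectedComponentsWithStats(m); k=1+np.argmax(s[1:,4]); print(s[k])
vv,uu=np.where(l==k)
pts=np.array([ray_z(u,v,K,Rw,tw,.008)[:2] for u,v in zip(uu,vv)])
r=cv2.minAreaRect((pts*1000).astype(np.float32)); print(r, cv2.boxPoints(r))
E
```

```text
[ 224  154   77   73 3350]
((590.7600708007812, 77.18696594238281), (180.51583862304688, 168.39537048339844), 81.24799346923828) [[493.80933     0.7913437]
 [660.2439    -24.831352 ]
 [687.7108    153.58258  ]
 [521.27625   179.20529  ]]
```

```bash
cat >> h.py <<'E'
def plan(goal,yawdeg,step=45,n=None,keepyaw=False):
    """rows to take the TCP (measured pose) to goal with tool-y yaw (deg)"""
    p,R=pose(); y0=np.arctan2(R[1,1],R[0,1]); dy=(np.radians(yawdeg)-y0+np.pi)%(2*np.pi)-np.pi
    d=np.array(goal)-p; n=n or int(max(np.ceil(np.linalg.norm(d)*1000/step),np.ceil(abs(dy)/.14),1)); n=-(-n//5)*5
    cp=p.copy(); cy=y0; rows=[]
    tr=np.round(-dy/n,2 if n*.005>.02 and abs(dy)>.05 else 3)
    for i in range(n):
        tgt=p+d*(i+1)/n; e=(tgt-cp)*1000
        yv=np.array([np.cos(cy),np.sin(cy),0]); xv=np.array([0,0,-1.]); zv=np.cross(xv,yv)
        s=np.round([e@xv,e@yv,e@zv],1 if np.linalg.norm(d)<.06 else 0)
        if i==n-1: tr=np.round(-(y0+dy-cy),3)
        cp=cp+(s[0]*xv+s[1]*yv+s[2]*zv)/1000; cy-=tr; rows.append(list(s)+[tr])
    for i in range(0,n,5): print(", ".join(f"{x:g}" for r in rows[i:i+5] for x in r))
    print("end",cp.round(4),np.degrees(cy).round(2))
E
python3 - <<'E'
from h import *
print(cams.camera_params("wrist"))
plan([.464,.3416,.2],-99.9)
E
```

```text
{'intrinsics': array([[334.0459706 ,   0.        , 260.68589899],
       [  0.        , 334.0459706 , 191.20339823],
       [  0.        ,   0.        ,   1.        ]]), 'mount': array([[ 2.40966152e-04, -3.08133311e-01,  9.51343158e-01,
        -1.46902431e-01],
       [ 9.99999813e-01, -4.60629041e-04, -4.02484903e-04,
         6.55500704e-04],
       [ 5.62235292e-04,  9.51343077e-01,  3.08133142e-01,
        -7.88719881e-02],
       [ 0.00000000e+00,  0.00000000e+00,  0.00000000e+00,
         1.00000000e+00]])}
1, -29, -22, 0.02, 1, -30, -22, 0.02, 1, -30, -21, 0.02, 1, -30, -20, 0.02, 1, -31, -20, 0.02
1, -31, -19, 0.02, 1, -31, -19, 0.02, 1, -32, -18, 0.02, 2, -32, -17, 0.02, 1, -33, -17, 0.02
1, -33, -16, 0.02, 1, -33, -15, 0.02, 1, -34, -15, 0.02, 1, -34, -14, 0.02, 1, -34, -13, 0.02
1, -34, -13, 0.02, 1, -35, -12, 0.02, 1, -34, -11, 0.02, 1, -35, -11, 0.02, 1, -36, -10, 0.02
1, -35, -9, 0.02, 1, -36, -8, 0.02, 1, -36, -8, 0.02, 1, -35, -7, 0.02, 1, -37, -6, 0.061
end [0.4637 0.3421 0.2004] -99.92
```

Emit:
servo_tool(
  targets=[1,-29,-22,0.02,1,-30,-22,0.02,1,-30,-21,0.02,1,-30,-20,0.02,1,-31,-20,0.02],
  fingers=85,
)

```text
time_s: 1.3
eef_pos: [0.2581, -0.3594, 0.2214]
eef_rot: [0.094, 0.701, 0.094, -0.701]
wrist_force: [0.9, -0.1, -0.3]
opening: 0.994
```

Emit:
servo_tool(
  targets=[1,-31,-19,0.02,1,-31,-19,0.02,1,-32,-18,0.02,2,-32,-17,0.02,1,-33,-17,0.02],
)

```text
time_s: 1.8
eef_pos: [0.3098, -0.1841, 0.2155]
eef_rot: [0.059, 0.705, 0.059, -0.704]
wrist_force: [0.2, 0.1, 0.2]
opening: 0.995
```

Emit:
servo_tool(
  targets=[1,-33,-16,0.02,1,-33,-15,0.02,1,-34,-15,0.02,1,-34,-14,0.02,1,-34,-13,0.02],
)

```text
time_s: 2.3
eef_pos: [0.3611, -0.0079, 0.2108]
eef_rot: [0.024, 0.707, 0.023, -0.706]
wrist_force: [1.2, -0.3, -0.8]
opening: 0.998
```

Emit:
servo_tool(
  targets=[1,-34,-13,0.02,1,-35,-12,0.02,1,-34,-11,0.02,1,-35,-11,0.02,1,-36,-10,0.02],
)

```text
time_s: 2.8
eef_pos: [0.4133, 0.1679, 0.2056]
eef_rot: [-0.012, 0.707, -0.012, -0.707]
wrist_force: [0.7, -1.5, 0.7]
opening: 0.996
```

Emit:
servo_tool(
  targets=[1,-35,-9,0.02,1,-36,-8,0.02,1,-36,-8,0.02,1,-35,-7,0.02,1,-37,-6,0.061],
)

```text
time_s: 3.3
eef_pos: [0.464, 0.3436, 0.2003]
eef_rot: [-0.062, 0.704, -0.062, -0.704]
wrist_force: [0.0, -0.5, 0.6]
opening: 0.996
```

```bash
python3 - <<'E'
from h import *
o=telemetry.get_obs(); print(o["time_s"],o["eef_pos"],o["q"],o["wrist_force"]); print(pose()[1].round(4))
a=shot("wrist","w1"); 
E
```

```text
3.3 [0.46404157 0.34360488 0.20034206] [ 4.32000304e-01  2.09983241e-01  1.62700481e+00 -1.62603047e-04
  1.30446294e+00  2.17723904e+00] [ 0.04063848 -0.47121944  0.62408402]
[[ 2.000e-04 -1.735e-01 -9.848e-01]
 [-1.000e-04 -9.848e-01  1.735e-01]
 [-1.000e+00  0.000e+00 -2.000e-04]]
```

View pics/w1.png

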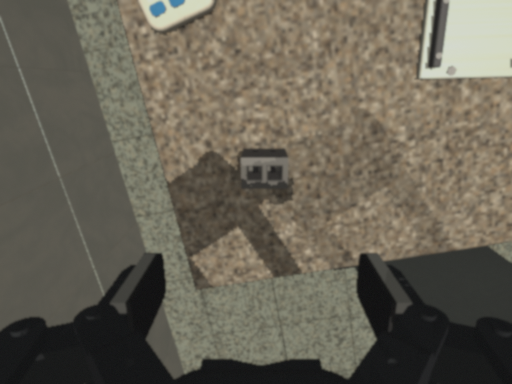

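```bash
cat >> h.py <<'E'
def holder(z,uv,r=60,lo=.036,hi=.056,zt=.046):
    P=cloud(z["d"],z["K"],z["Rw"],z["tw"]); H=P[...,2]; u,v=uv
    m=np.zeros(H.shape,bool); m[max(0,v-r):v+r,max(0,u-r):u+r]=1
    m&=(H>lo)&(H<hi)&(z["d"]>0)
    n,l,s,c=cv2.connectedComponentsWithStats(m.astype(np.uint8))
    k=1+np.argmax(s[1:,4]); vv,uu=np.where(l==k)
    pd=P[l==k]
    pts=np.array([ray_z(a,b,z["K"],z["Rw"],z["tw"],zt)[:2] for a,b in zip(uu,vv)])
    for q in (pd[:,:2],pts):
        rr=cv2.minAreaRect((q*1000).astype(np.float32)); print(np.round(rr[0],1),np.round(rr[1],1),round(rr[2],2))
    print(s[k],pd[:,2].mean())
E
python3 - <<'E'
from h import *
z=np.load("pics/w1.npz"); holder(z,(264,168))
plan([.464,.3416,.07],-99.9)
cv2.imwrite("pics/w1c.png",cv2.resize(z["im"][130:220,210:330],None,fx=6,fy=6,interpolation=2))
E
```

```text
[462.8 340.3] [43.8 30.4] 80.48
[463.8 340.1] [43.5 31.7] 80.82
[ 240  155   48   34 1213] 0.0448578623909528
26, 1, -0, -0.001, 26, 2, -0, -0.001, 26, 1, -0, -0.001, 26, 1, -0, -0.001, 26, 1, -0, -0.001
end [0.4638 0.342  0.0701] -99.87
```

View pics/w1c.png

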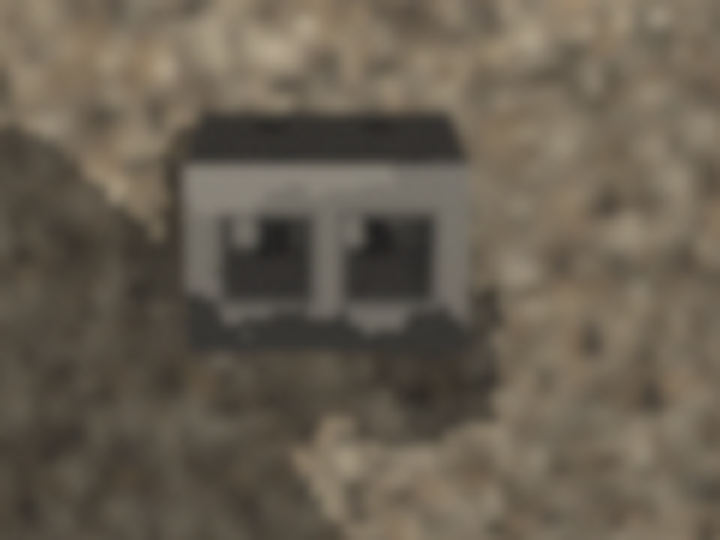

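```bash
python3 - <<'E'
from h import *
plan([.463,.341,.042],-99.5)
E
```

```text
32, 1, 0, -0.002, 31, 2, 0, -0.002, 32, 1, 0, -0.002, 32, 2, 1, -0.002, 31, 1, -0, -0.003
end [0.4627 0.3412 0.0421] -99.53
```

```bash
python3 - <<'E'
from h import *
o=telemetry.get_obs(); print(o["time_s"],o["eef_pos"],o["dq"])
E
```

```text
3.35 [0.46488595 0.34795164 0.20014096] [-0.04548664 -0.06605268  0.08894283 -0.01835811  0.01238026 -0.19529002]
```

Emit:
servo_tool(
  targets=[25,0,0,0,25,0,0,0,25,0,0,0,25,0,0,0,20,0,0,0],
)

```text
time_s: 3.85
eef_pos: [0.4632, 0.3418, 0.0789]
eef_rot: [0.061, -0.704, 0.061, 0.705]
wrist_force: [0.1, -0.7, -0.0]
opening: 0.997
```

Emit:
servo_tool(
  targets=[0,0,0,0,0,0,0,0,0,0,0,0,0,0,0,0,0,0,0,0],
)

```text
time_s: 4.35
eef_pos: [0.4645, 0.3424, 0.0816]
eef_rot: [-0.062, 0.705, -0.061, -0.704]
wrist_force: [-0.0, 0.0, 0.2]
opening: 0.994
```

```bash
python3 - <<'E'
from h import *
o=telemetry.get_obs(); print(o["time_s"],o["eef_pos"],o["dq"].round(3))
plan([.463,.341,.042],-99.5)
a=shot("wrist","w2")
E
```

```text
4.35 [0.46448411 0.34242059 0.08157156] [-0.002  0.004  0.003 -0.002 -0.    -0.002]
7.9, 0.3, 0.2, -0.001, 7.9, 0.4, 0.3, -0.001, 7.9, 0.3, 0.2, -0.001, 8, 0.3, 0.3, -0.001, 7.9, 0.4, 0.2, -0.003
end [0.463  0.3409 0.042 ] -99.52
```

View pics/w2.png

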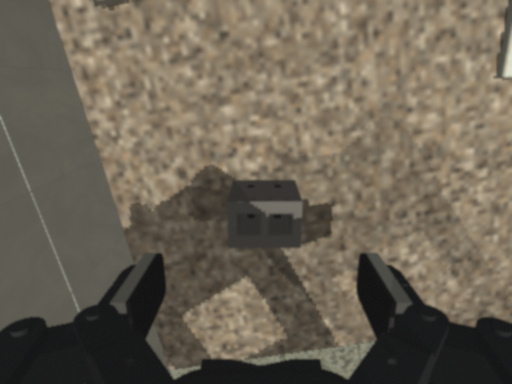

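```bash
python3 - <<'E'
from h import *
z=np.load("pics/w2.npz"); holder(z,(265,220))
E
```

```text
[463.1 340.2] [44.1 30.9] 80.11
[464.9 339.9] [43.9 32.7] 80.07
[ 227  196   75   52 3106] 0.04442329723665513
```

Emit:
servo_tool(
  targets=[8,0.5,0.2,0,8,0.5,0.3,0,8,0.4,0.2,0,8,0.4,0.2,0,7.5,0.4,0.2,0],
)

```text
time_s: 4.9
eef_pos: [0.4619, 0.3399, 0.0397]
eef_rot: [0.061, -0.704, 0.061, 0.705]
wrist_force: [-0.1, 0.6, -0.5]
opening: 0.997
```

Emit:
servo_tool(
  targets=[0,0,0,0,0,0,0,0,0,0,0,0,0,0,0,0,0,0,0,0],
  fingers=35,
)

```text
time_s: 5.4
eef_pos: [0.4626, 0.3402, 0.0413]
eef_rot: [-0.061, 0.705, -0.061, -0.704]
wrist_force: [-0.6, -0.4, 0.1]
opening: 0.409
```

Emit:
servo_tool(
  targets=[0,0,0,0,0,0,0,0,0,0,0,0,0,0,0,0,0,0,0,0],
)

```text
time_s: 5.9
eef_pos: [0.4623, 0.3401, 0.0409]
eef_rot: [0.061, -0.704, 0.061, 0.704]
wrist_force: [0.2, 0.8, 0.4]
opening: 0.408
```

```bash
python3 - <<'E'
from h import *
a=shot("wrist","w3")
a=shot("scene","s3")
cv2.imwrite("pics/s3c.png",cv2.resize(a[0][190:330,160:340],None,fx=4,fy=4,interpolation=2))
E
```

```text
(no output)
```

View pics/w3.png

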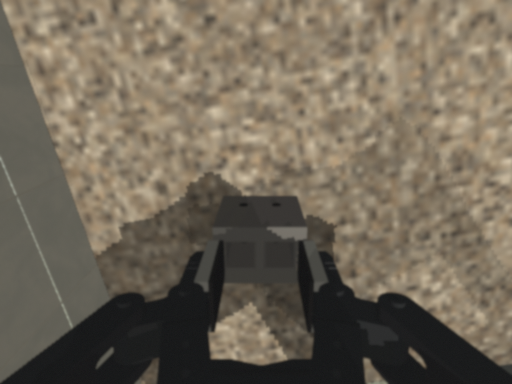

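View pics/s3c.png

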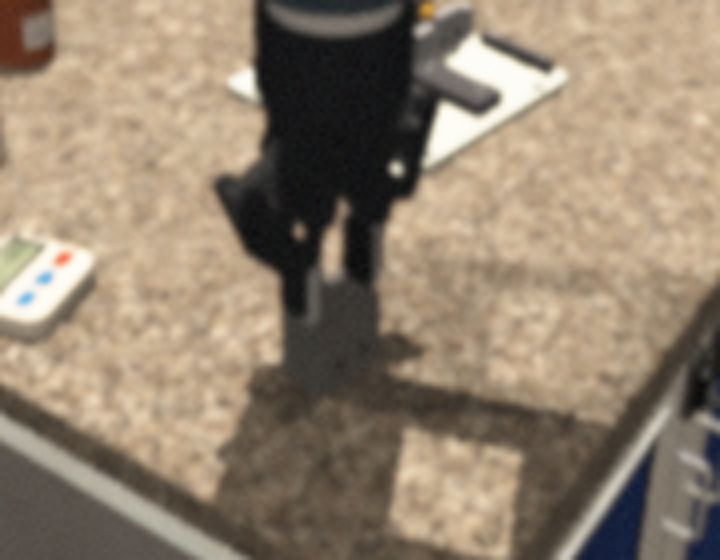

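Emit:
servo_tool(
  targets=[0,0,0,0,0,0,0,0,0,0,0,0,0,0,0,0,0,0,0,0],
  fingers=15,
)

```text
time_s: 6.5
eef_pos: [0.4628, 0.3403, 0.0414]
eef_rot: [-0.061, 0.705, -0.061, -0.704]
wrist_force: [0.1, -0.2, 6.4]
opening: 0.173
```

Emit:
servo_tool(
  targets=[-10,0,0,0,-25,0,0,0,-25,0,0,0,-25,0,0,0,-10,0,0,0],
)

```text
time_s: 7.0
eef_pos: [0.4634, 0.3407, 0.1386]
eef_rot: [-0.062, 0.706, -0.061, -0.703]
wrist_force: [0.4, -0.2, 0.1]
opening: 0.176
```

Emit:
servo_tool(
  targets=[-10,0,0,0,0,0,0,0,0,0,0,0,0,0,0,0,0,0,0,0],
)

```text
time_s: 7.5
eef_pos: [0.4617, 0.3398, 0.1448]
eef_rot: [0.061, -0.704, 0.062, 0.705]
wrist_force: [0.6, 0.5, 0.8]
opening: 0.175
```

```bash
python3 - <<'E'
from h import *
a=shot("wrist","w4"); 
c,s=np.cos(np.radians(-8.75)),np.sin(np.radians(-8.75)); R=np.array([[c,-s],[s,c]]); o=np.array([.5908,.0772])
for q in((-40,-50),(-40,40)): print(o+R@np.array(q)/1000)
g=o+R@np.array((-40,-50))/1000
plan([*g,.15],-98.75)
E
```

```text
[0.54365937 0.03386686]
[0.55735048 0.1228194 ]
-1, 29, -13, -0.002, -0, 28, -14, -0.002, -1, 29, -13, -0.002, -0, 29, -13, -0.002, -1, 29, -13, -0.002
-0, 29, -13, -0.002, -1, 29, -13, -0.002, -0, 29, -13, -0.002, -1, 29, -13, -0.002, -0, 28, -13, -0.003
end [0.544  0.0343 0.1499] -98.72
```

View pics/w4.png

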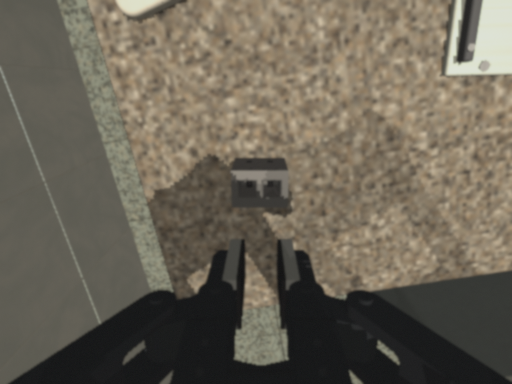

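```bash
python3 - <<'E'
from h import *
for f in("w3","w4","w2"):
    z=np.load(f"pics/{f}.npz"); d=z["d"]; K=z["K"]
    M=np.array(cams.camera_params("wrist")["mount"])
    v,u=np.mgrid[:384,:512]
    c=np.stack([(u-K[0,2])/K[0,0]*d,(v-K[1,2])/K[1,1]*d,d],-1)@M[:3,:3].T+M[:3,3]
    print(f)
    for (U,V) in ((239,240),(283,240),(235,260),(215,245),(210,260),(307,245),(310,270),(260,204),(260,260),(262,230),(150,260),(370,260)):
        print((U,V),(c[V,U]*1000).round(0), d[V,U].round(3))
E
```

```text
w3
(239, 240) [ -5. -10.  -9.] 0.157
(283, 240) [-5. 11. -9.] 0.157
(235, 260) [  4. -13.   6.] 0.17
(215, 245) [-14. -20. -11.] 0.147
(210, 260) [-28. -20. -11.] 0.134
(307, 245) [-15.  21. -11.] 0.147
(310, 270) [-36.  19. -12.] 0.127
(260, 204) [ 27.   0. -16.] 0.185
(260, 260) [-5.  0.  1.] 0.16
(262, 230) [ -6.   1. -15.] 0.154
(150, 260) [ 41. -70.  27.] 0.212
(370, 260) [41. 70. 28.] 0.212
w4
(239, 240) [-10.  -9. -12.] 0.151
(283, 240) [ -9.  11. -11.] 0.152
(235, 260) [-27. -10. -11.] 0.135
(215, 245) [145. -44.  70.] 0.324
(210, 260) [146. -50.  87.] 0.33
(307, 245) [144.  45.  70.] 0.323
(310, 270) [-29.  20.  -8.] 0.134
(260, 204) [98. -0. 11.] 0.261
(260, 260) [145.  -0.  87.] 0.329
(262, 230) [145.   2.  54.] 0.319
(150, 260) [1002. -428.  573.] 1.294
(370, 260) [145. 108.  87.] 0.329
w2
(239, 240) [ 35. -13.  11.] 0.201
(283, 240) [37. 14. 11.] 0.202
(235, 260) [ 82. -19.  51.] 0.257
(215, 245) [ 82. -34.  38.] 0.254
(210, 260) [ 82. -39.  51.] 0.258
(307, 245) [84. 36. 39.] 0.256
(310, 270) [82. 39. 60.] 0.261
(260, 204) [ 36.   0. -12.] 0.195
(260, 260) [81. -0. 50.] 0.257
(262, 230) [82.  1. 26.] 0.25
(150, 260) [-27. -44. -11.] 0.135
(370, 260) [-27.  45. -11.] 0.135
```

```bash
python3 - <<'E'
from h import *
print(ctrl.nose_length,[a for a in dir(ctrl) if a[0]!='_'])
M=np.array(cams.camera_params("wrist")["mount"])
for f in("w4","w3","w2"):
    z=np.load(f"pics/{f}.npz"); d=z["d"]; K=z["K"]
    v,u=np.mgrid[:384,:512]
    c=np.stack([(u-K[0,2])/K[0,0]*d,(v-K[1,2])/K[1,1]*d,d],-1)@M[:3,:3].T+M[:3,3]
    print(f)
    for col in ((225,230,235,240,244) if f=="w4" else (195,205,212,218,222) if f=="w3" else (130,140,150,155,160)):
        print(col,[(r,*(c[r,col]*1000).round(0)) for r in range(230,330,8)])
im=np.load("pics/w4.npz")["im"]; cv2.imwrite("pics/w4c.png",cv2.resize(im[220:384,160:360],None,fx=3.5,fy=3.5))
E
```

```text
0.025 ['MotionError', 'nose_length']
w4
225 [(230, np.float64(146.0), np.float64(-34.0), np.float64(55.0)), (238, np.float64(146.0), np.float64(-34.0), np.float64(63.0)), (246, np.float64(146.0), np.float64(-34.0), np.float64(72.0)), (254, np.float64(-15.0), np.float64(-15.0), np.float64(-7.0)), (262, np.float64(-20.0), np.float64(-15.0), np.float64(-6.0)), (270, np.float64(-33.0), np.float64(-13.0), np.float64(-10.0)), (278, np.float64(-40.0), np.float64(-13.0), np.float64(-11.0)), (286, np.float64(-47.0), np.float64(-12.0), np.float64(-12.0)), (294, np.float64(-51.0), np.float64(-12.0), np.float64(-12.0)), (302, np.float64(-55.0), np.float64(-11.0), np.float64(-12.0)), (310, np.float64(-60.0), np.float64(-11.0), np.float64(-12.0)), (318, np.float64(-69.0), np.float64(-10.0), np.float64(-17.0)), (326, np.float64(-73.0), np.float64(-9.0), np.float64(-18.0))]
230 [(230, np.float64(145.0), np.float64(-29.0), np.float64(54.0)), (238, np.float64(145.0), np.float64(-29.0), np.float64(63.0)), (246, np.float64(-15.0), np.float64(-13.0), np.float64(-11.0)), (254, np.float64(-22.0), np.float6
[... 10592 characters left out ...]
t64(32.0)), (246, np.float64(82.0), np.float64(-76.0), np.float64(39.0)), (254, np.float64(-21.0), np.float64(-42.0), np.float64(-10.0)), (262, np.float64(-22.0), np.float64(-42.0), np.float64(-7.0)), (270, np.float64(-23.0), np.float64(-42.0), np.float64(-4.0)), (278, np.float64(-24.0), np.float64(-42.0), np.float64(-1.0)), (286, np.float64(-25.0), np.float64(-42.0), np.float64(3.0)), (294, np.float64(-26.0), np.float64(-42.0), np.float64(5.0)), (302, np.float64(-27.0), np.float64(-42.0), np.float64(9.0)), (310, np.float64(82.0), np.float64(-82.0), np.float64(97.0)), (318, np.float64(82.0), np.float64(-82.0), np.float64(104.0)), (326, np.float64(82.0), np.float64(-83.0), np.float64(112.0))]
```

View pics/w4c.png

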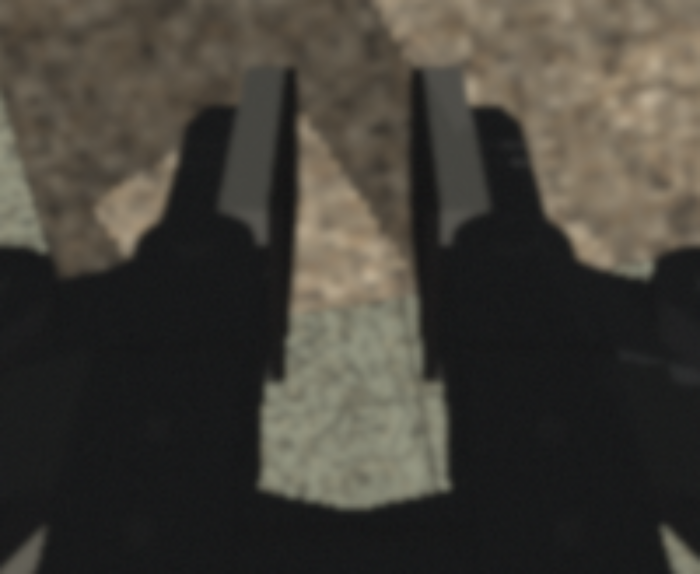

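```bash
python3 - <<'E'
from h import *
z=np.load("pics/w4.npz"); holder(z,(262,182),r=40)
plan([.463,.340,.06],-99.9)
E
```

```text
[462.8 340.2] [43.9 30.7] 80.2
[464.4 340. ] [43.9 32.3] 80.01
[ 231  167   57   41 1817] 0.04476896339184849
17, -0, -0, -0, 17, -0, -0, -0, 17, -0, -1, -0, 17, -0, 0, -0, 17, -0, -0, -0
end [0.4628 0.3397 0.0599] -99.93
```

Emit:
servo_tool(
  targets=[17,0,0,0,17,0,0,0,17,0,0,0,17,0,0,0,17,0,0,0],
  fingers=85,
)

```text
time_s: 8.05
eef_pos: [0.4621, 0.34, 0.0598]
eef_rot: [0.061, -0.704, 0.061, 0.705]
wrist_force: [0.4, 0.1, -0.0]
opening: 0.988
```

Emit:
servo_tool(
  targets=[10,0,-0.2,0,12,0,-0.2,0,12,0,-0.2,0,12,0,0,0,6,0,0,0],
)

```text
time_s: 8.55
eef_pos: [0.4624, 0.3397, 0.0075]
eef_rot: [0.061, -0.704, 0.061, 0.705]
wrist_force: [-0.2, 0.4, -0.1]
opening: 0.994
```

Emit:
servo_tool(
  targets=[0,0,0,0,0,0,0,0,0,0,0,0,0,0,0,0,0,0,0,0],
  fingers=30,
)

```text
time_s: 9.05
eef_pos: [0.4637, 0.3404, 0.0098]
eef_rot: [-0.061, 0.705, -0.061, -0.704]
wrist_force: [0.6, 1.3, 3.8]
opening: 0.506
```

Emit:
servo_tool(
  targets=[0,0,0,0,0,0,0,0,0,0,0,0,0,0,0,0,0,0,0,0],
)

```text
time_s: 9.55
eef_pos: [0.4637, 0.3403, 0.0097]
eef_rot: [-0.061, 0.705, -0.061, -0.704]
wrist_force: [0.2, 0.6, 5.8]
opening: 0.505
```

```bash
python3 - <<'E'
from h import *
a=shot("wrist","w5")
E
```

```text
(no output)
```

View pics/w5.png

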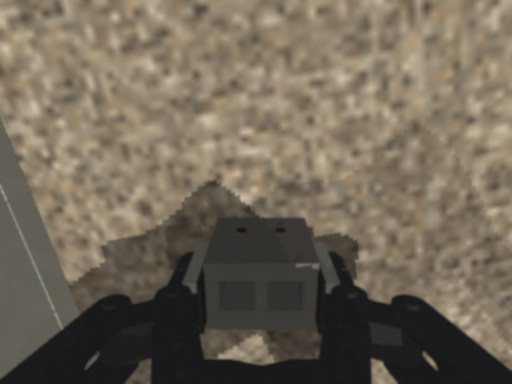

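Emit:
servo_tool(
  targets=[-10,0,0,0,-30,0,0,0,-40,0,0,0,-30,0,0,0,-10,0,0,0],
)

```text
time_s: 10.1
eef_pos: [0.4645, 0.3408, 0.1326]
eef_rot: [-0.062, 0.706, -0.06, -0.703]
wrist_force: [0.4, -0.1, -1.8]
opening: 0.503
```

Emit:
servo_tool(
  targets=[0,0,0,0,0,0,0,0,0,0,0,0,0,0,0,0,0,0,0,0],
)

```text
time_s: 10.6
eef_pos: [0.4623, 0.3397, 0.1276]
eef_rot: [0.061, -0.704, 0.062, 0.705]
wrist_force: [-0.8, 0.1, -1.2]
opening: 0.504
```

```bash
python3 - <<'E'
from h import *
z=shot("wrist","w6"); z=np.load("pics/w6.npz"); holder(z,(262,270),r=70,lo=.1,hi=.17,zt=.156)
print(pose()[0])
plan([.50,.03,.16],-98.75)
E
```

```text
[461.9 339. ] [62.2 31.7] 80.59
[466.3 338.2] [56.8 52. ] 80.57
[  192   218   140   113 13294] 0.15445612457479221
[0.46250137 0.33978457 0.12795833]
-3, 30, -9, -0.002, -3, 30, -9, -0.002, -4, 30, -9, -0.002, -3, 30, -9, -0.002, -3, 30, -9, -0.002
-3, 29, -8, -0.002, -3, 30, -9, -0.002, -4, 30, -9, -0.002, -3, 30, -8, -0.002, -3, 30, -9, -0.003
end [0.5004 0.0304 0.16  ] -98.72
```

View pics/w6.png

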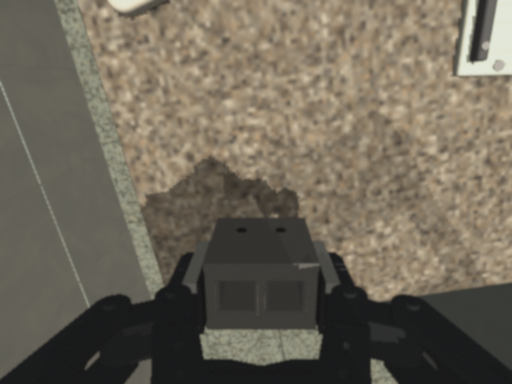

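Emit:
servo_tool(
  targets=[-3,30,-9,0,-3,30,-9,-0.002,-4,30,-9,-0.002,-3,30,-9,-0.002,-3,30,-9,-0.002],
)

```text
time_s: 11.15
eef_pos: [0.4817, 0.1834, 0.1449]
eef_rot: [0.058, -0.705, 0.058, 0.705]
wrist_force: [0.2, 0.0, -2.1]
opening: 0.504
```

Emit:
servo_tool(
  targets=[-3,30,-9,-0.002,-3,30,-9,-0.002,-3,30,-9,-0.002,-3,30,-9,-0.004,-3,29,-9,-0.004],
)

```text
time_s: 11.65
eef_pos: [0.5023, 0.0289, 0.1599]
eef_rot: [0.053, -0.705, 0.053, 0.705]
wrist_force: [-0.2, 0.0, -1.4]
opening: 0.503
```

Emit:
servo_tool(
  targets=[0,0,0,0,0,0,0,0,0,0,0,0,0,0,0,0,0,0,0,0],
)

```text
time_s: 12.15
eef_pos: [0.5021, 0.0312, 0.1597]
eef_rot: [0.053, -0.705, 0.053, 0.705]
wrist_force: [-0.1, 0.6, -2.2]
opening: 0.507
```

```bash
python3 - <<'E'
from h import *
z=shot("wrist","w7"); print(pose()[0],pose()[1].round(3))
E
```

```text
[0.50215307 0.03102412 0.1597694 ] [[-0.    -0.149 -0.989]
 [ 0.    -0.989  0.149]
 [-1.    -0.     0.   ]]
```

View pics/w7.png

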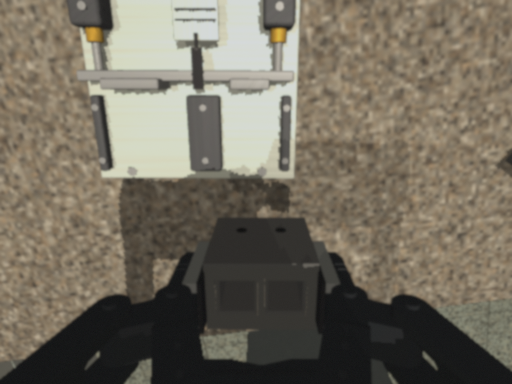

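```bash
cat >> h.py <<'E'
def jigfit(z,box,thr=105):
    im=z["im"]; K,Rw,tw=z["K"],z["Rw"],z["tw"]
    g=cv2.cvtColor(im,cv2.COLOR_BGR2GRAY)
    x0,y0,x1,y1=box; m=np.zeros(g.shape,np.uint8); m[y0:y1,x0:x1]=(g[y0:y1,x0:x1]<thr)
    n,l,s,c=cv2.connectedComponentsWithStats(m)
    for k in range(1,n):
        if s[k,4]<150: continue
        vv,uu=np.where(l==k)
        pts=np.array([ray_z(a,b,K,Rw,tw,.02)[:2] for a,b in zip(uu,vv)])
        rr=cv2.minAreaRect((pts*1000).astype(np.float32)); print(s[k],np.round(rr[0],1),np.round(rr[1],1),round(rr[2],2))
E
python3 - <<'E'
from h import *
z=np.load("pics/w7.npz"); jigfit(z,(85,92,300,176))
im=z["im"]; cv2.imwrite("pics/w7c.png",cv2.resize(im[0:190,70:310],None,fx=3.2,fy=3.2,interpolation=2))
# plate outline
K,Rw,tw=z["K"],z["Rw"],z["tw"]
for nm,uv in dict(fl=(103,178),fr=(295,178)).items(): print(nm,ray_z(*uv,K,Rw,tw,.008))
p,R=pose()
E
```

```text
[ 88  96  25  74 863] [560.1 161.2] [14.7 62. ] 81.25
[ 188   96   34   76 2244] [545.7  72.2] [26.8 63.9] 81.2
[279  97  11  74 535] [535.7   5.4] [ 8.  62.1] 81.22
fl [0.51926268 0.17595978 0.008     ]
fr [ 4.92571900e-01 -1.41603881e-04  8.00000000e-03]
```

View pics/w7c.png

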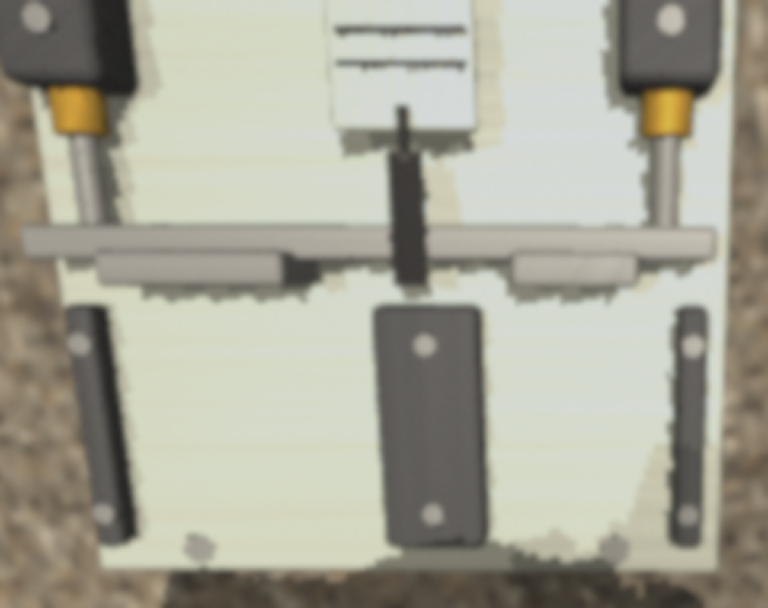

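```bash
python3 - <<'E'
from h import *
plan([.5425,.0335,.075],-98.78)
E
```

```text
17, -2, -8, 0.001, 17, -1, -8, 0.001, 17, -2, -8, 0.001, 17, -2, -8, 0.001, 17, -2, -8, -0.001
end [0.5431 0.0339 0.0748] -98.76
```

Emit:
servo_tool(
  targets=[17,-2,-8,0,17,-1,-8,0,17,-2,-8,0,17,-1,-8,0,17,-2,-8,0.001],
)

```text
time_s: 12.7
eef_pos: [0.5434, 0.0326, 0.0742]
eef_rot: [-0.054, 0.705, -0.054, -0.705]
wrist_force: [0.5, 0.9, -2.1]
opening: 0.507
```

Emit:
servo_tool(
  targets=[10,0,0,0,10,0,0,0,5,0,0,0,0,0,0,0,0,0,0,0],
)

```text
time_s: 13.2
eef_pos: [0.5433, 0.0321, 0.0504]
eef_rot: [-0.054, 0.705, -0.054, -0.705]
wrist_force: [-0.0, 0.3, -2.0]
opening: 0.501
```

```bash
python3 - <<'E'
from h import *
plan([.5425,.0335,.03],-98.78)
z=shot("wrist","w8")
E
```

```text
4.1, -0.3, 0.2, 0, 4.1, -0.2, 0.2, 0, 4, -0.3, 0.2, 0, 4.1, -0.2, 0.2, 0, 4.1, -0.3, 0.2, 0.001
end [0.5425 0.0335 0.03  ] -98.78
```

View pics/w8.png

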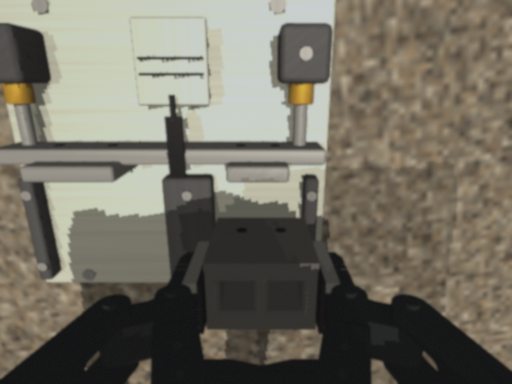

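```bash
python3 - <<'E'
from h import *
z=np.load("pics/w8.npz"); p,R=pose(); print(p)
g=cv2.cvtColor(z["im"],cv2.COLOR_BGR2GRAY)
for r in (182,190,200): print(r,[int(x) for x in g[r,205:225]],[int(x) for x in g[r,294:322]])
for uv in((214.5,185),(301.5,185),(163,185),(316,185)):
    q=ray_z(*uv,z["K"],z["Rw"],z["tw"],.02); print(uv,(R.T@(q-p)*1000).round(1))
for uv in((227,165),(288,165)):
    q=ray_z(*uv,z["K"],z["Rw"],z["tw"],.046); print(uv,(R.T@(q-p)*1000).round(1))
E
```

```text
[0.54350406 0.0320565  0.0506239 ]
182 [87, 87, 87, 84, 79, 68, 55, 63, 110, 158, 182, 192, 199, 203, 204, 205, 205, 204, 205, 204] [188, 189, 188, 187, 176, 150, 127, 111, 87, 58, 43, 49, 59, 66, 70, 73, 73, 74, 75, 74, 75, 74, 73, 84, 120, 162, 183, 188]
190 [88, 88, 87, 85, 80, 72, 55, 52, 87, 136, 169, 181, 186, 188, 182, 178, 176, 176, 177, 177] [184, 184, 184, 184, 179, 162, 129, 94, 67, 47, 45, 53, 62, 68, 73, 78, 80, 80, 80, 77, 74, 72, 74, 98, 138, 168, 181, 182]
200 [53, 52, 52, 52, 49, 47, 42, 38, 43, 62, 81, 95, 109, 117, 120, 120, 120, 120, 120, 120] [185, 185, 185, 184, 182, 181, 167, 128, 78, 48, 47, 57, 68, 80, 91, 102, 109, 114, 115, 110, 99, 82, 83, 116, 158, 179, 184, 182]
(214.5, 185) [ 30.7 -25.1 -25.1]
(301.5, 185) [ 30.7  23.1 -25.1]
(163, 185) [ 30.7 -53.7 -25.1]
(316, 185) [ 30.7  31.2 -25.1]
(227, 165) [  4.7 -15.1 -42.7]
(288, 165) [  4.7  13.2 -42.7]
```

Emit:
servo_tool(
  targets=[8,0,0,0,8,0,0,0,8,0,0,0,6,0,0,0,1,0,0,0],
)

```text
time_s: 13.75
eef_pos: [0.5424, 0.0322, 0.0178]
eef_rot: [0.054, -0.704, 0.054, 0.706]
wrist_force: [0.5, -0.3, -1.4]
opening: 0.504
```

Emit:
servo_tool(
  targets=[0.5,0,0,0,0.5,0,0,0,0.5,0,0,0,0.5,0,0,0,0,0,0,0],
)

```text
time_s: 14.25
eef_pos: [0.5436, 0.0321, 0.0178]
eef_rot: [-0.054, 0.705, -0.054, -0.705]
wrist_force: [-2.1, 1.5, 6.3]
opening: 0.505
```

Emit:
servo_tool(
  targets=[-0.3,0,0,0,-0.3,0,0,0,0,0,0,0,0,0,0,0,0,0,0,0],
  fingers=62,
)

```text
time_s: 14.75
eef_pos: [0.543, 0.0322, 0.0174]
eef_rot: [0.054, -0.705, 0.054, 0.705]
wrist_force: [0.3, -0.1, -0.7]
opening: 0.725
```

Emit:
servo_tool(
  targets=[-10,0,0,0,-20,0,0,0,-30,0,0,0,-35,0,0,0,-40,0,0,0],
)

```text
time_s: 15.25
eef_pos: [0.5423, 0.0322, 0.1537]
eef_rot: [0.054, -0.705, 0.054, 0.706]
wrist_force: [0.4, -0.2, 0.5]
opening: 0.725
```

Emit:
servo_tool(
  targets=[0,0,0,0,0,0,0,0,0,0,0,0,0,0,0,0,0,0,0,0],
  fingers=85,
)

```text
time_s: 15.75
eef_pos: [0.5422, 0.0322, 0.1512]
eef_rot: [0.054, -0.704, 0.054, 0.706]
wrist_force: [0.3, 0.8, 0.3]
opening: 0.998
```

```bash
python3 - <<'E'
from h import *
z=shot("wrist","w9"); print(pose()[0])
z=np.load("pics/w9.npz"); holder(z,(262,190),r=60,lo=.047,hi=.063,zt=.054)
plan([.4937,-.2268,.14],-39.6)
E
```

```text
[0.54238763 0.0322094  0.15138588]
[542.8  31.8] [44.1 30.8] 81.05
[543.9  31.7] [43.9 31.4] 81.23
[ 232  169   58   40 1752] 0.05305726080216634
1, 26, 1, -0.1, 1, 26, 3, -0.1, 1, 26, 7, -0.1, 2, 25, 8, -0.1, 1, 24, 11, -0.1
1, 23, 14, -0.1, 1, 21, 15, -0.1, 1, 19, 18, -0.1, 1, 18, 19, -0.1, 1, 16, 22, -0.132
end [ 0.4936 -0.2272  0.1404] -39.6
```

View pics/w9.png

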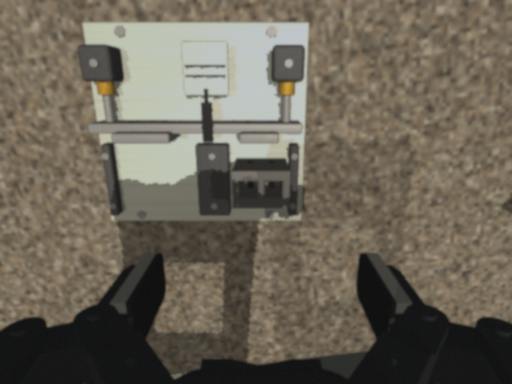

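Emit:
servo_tool(
  targets=[1,26,1,-0.1,1,26,3,-0.1,1,26,7,-0.1,2,25,8,-0.1,1,24,11,-0.1],
)

```text
time_s: 16.3
eef_pos: [0.5184, -0.0982, 0.1458]
eef_rot: [-0.124, -0.696, -0.124, 0.697]
wrist_force: [0.4, -0.0, -0.0]
opening: 0.993
```

Emit:
servo_tool(
  targets=[1,23,14,-0.1,1,21,15,-0.1,1,19,18,-0.1,1,18,19,-0.1,1,16,22,-0.132],
)

```text
time_s: 16.8
eef_pos: [0.4938, -0.2281, 0.1409]
eef_rot: [-0.302, -0.639, -0.303, 0.639]
wrist_force: [0.5, -0.6, -0.6]
opening: 0.998
```

Emit:
servo_tool(
  targets=[0,0,0,0,0,0,0,0,0,0,0,0,0,0,0,0,0,0,0,0],
)

```text
time_s: 17.3
eef_pos: [0.4945, -0.2265, 0.1415]
eef_rot: [0.301, 0.64, 0.301, -0.64]
wrist_force: [0.1, -0.8, -0.2]
opening: 0.996
```

```bash
python3 - <<'E'
from h import *
z=shot("wrist","w10"); p,R=pose(); print(p,np.degrees(np.arctan2(R[1,1],R[0,1])))
z=np.load("pics/w10.npz"); holder(z,(262,190),r=70)
E
```

```text
[ 0.49447872 -0.22661986  0.14151883] -39.5511727528624
[ 492.8 -229.1] [30.7 64.1] 50.18
[ 493.7 -227.9] [32.2 63.9] 50.43
[ 219  173   85   41 2743] 0.04456826995940605
```

View pics/w10.png

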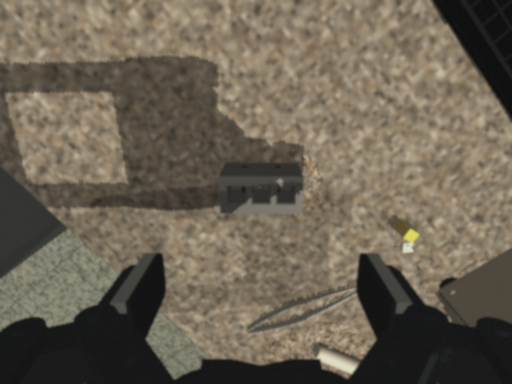

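```bash
python3 - <<'E'
from h import *
plan([.493,-.2285,.06],-39.7)
E
```

```text
16, 0, 0, 0.001, 17, 0, 1, 0.001, 16, 0, 0, 0.001, 16, 0, 1, 0.001, 17, 0, 0, -0.001
end [ 0.4932 -0.2282  0.0595] -39.72
```

Emit:
servo_tool(
  targets=[16,0,0,0.001,17,0,1,0.001,16,0,0,0.001,16,0,1,0,17,0,0,0],
)

```text
time_s: 17.85
eef_pos: [0.4932, -0.2286, 0.0591]
eef_rot: [0.3, 0.64, 0.3, -0.64]
wrist_force: [-0.5, 0.6, -0.1]
opening: 0.998
```

Emit:
servo_tool(
  targets=[0,0,0,0,0,0,0,0,0,0,0,0,0,0,0,0,0,0,0,0],
)

```text
time_s: 18.35
eef_pos: [0.4935, -0.2292, 0.0603]
eef_rot: [0.301, 0.64, 0.3, -0.64]
wrist_force: [0.9, 0.1, 0.5]
opening: 0.992
```

```bash
python3 - <<'E'
from h import *
z=shot("wrist","w11"); p,R=pose(); print(p,np.degrees(np.arctan2(R[1,1],R[0,1])))
z=np.load("pics/w11.npz"); holder(z,(262,230),r=70)
plan([.493,-.2285,.004],-39.7)
E
```

```text
[ 0.49336966 -0.22910678  0.0601652 ] -39.76276939652299
[ 492.9 -229. ] [31.3 64.3] 50.15
[ 494.4 -227.2] [33.7 63.8] 50.19
[ 198  205  123   59 5795] 0.04429261287425624
11.2, -0.1, -0, -0, 11.3, -0.2, -0.1, -0, 11.2, -0.1, -0, -0, 11.2, -0.1, -0.1, -0, 11.3, -0.2, -0, -0.001
end [ 0.493  -0.2285  0.004 ] -39.71
```

View pics/w11.png

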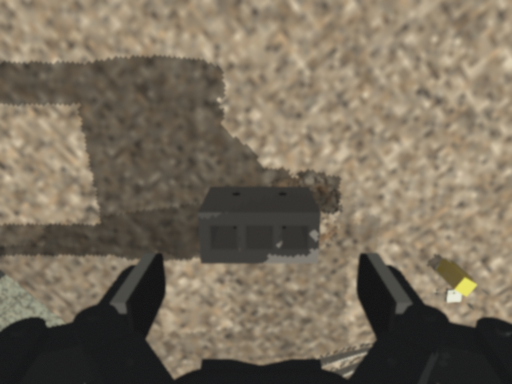

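Emit:
servo_tool(
  targets=[11,0,0,0,11,0,0,0,11,0,0,0,11,0,0,0,11,0,0,0],
)

```text
time_s: 18.9
eef_pos: [0.4926, -0.2286, 0.003]
eef_rot: [-0.3, -0.64, -0.3, 0.64]
wrist_force: [-0.1, -0.1, -0.2]
opening: 0.998
```

Emit:
servo_tool(
  targets=[0,0,0,0,0,0,0,0,0,0,0,0,0,0,0,0,0,0,0,0],
  fingers=45,
)

```text
time_s: 19.4
eef_pos: [0.4931, -0.229, 0.0047]
eef_rot: [0.3, 0.64, 0.3, -0.64]
wrist_force: [0.6, -0.8, -1.6]
opening: 0.738
```

Emit:
servo_tool(
  targets=[0,0,0,0,0,0,0,0,0,0,0,0,0,0,0,0,0,0,0,0],
)

```text
time_s: 19.9
eef_pos: [0.493, -0.2288, 0.0045]
eef_rot: [-0.3, -0.64, -0.3, 0.64]
wrist_force: [-0.2, -0.3, -1.5]
opening: 0.739
```

```bash
python3 - <<'E'
from h import *
z=shot("wrist","w12"); p,R=pose(); print(p,np.degrees(np.arctan2(R[1,1],R[0,1])))
z=np.load("pics/w12.npz"); d=z["d"]; K=z["K"]; M=np.array(cams.camera_params("wrist")["mount"])
v,u=np.mgrid[:384,:512]
c=np.stack([(u-K[0,2])/K[0,0]*d,(v-K[1,2])/K[1,1]*d,d],-1)@M[:3,:3].T+M[:3,3]
H=cloud(d,K,z["Rw"],z["tw"])[...,2]; m=(H>.040)&(H<.052)&(np.abs(c[...,1])<31)&(np.abs(c[...,2])<30)
q=c[m]; print("top: tool x",np.median(q[:,0]),"z",np.percentile(q[:,2],[2,98]))
m=(c[...,1]<-33)&(c[...,1]>-50)&(c[...,0]>-60)&(c[...,0]<10)&(np.abs(c[...,2])<14); print("tipx",np.percentile(c[m][:,0],[95,98,99.5]))
E
```

```text
[ 0.49298749 -0.2288334   0.00447704] -39.76254152250664
top: tool x -0.04153197678651791 z [-0.01529984  0.01451905]Traceback (most recent call last):
  File "<stdin>", line 8, in <module>
    return _quantile_unchecked(
        a, q, axis, out, overwrite_input, method, keepdims, weights)
    return _ureduce(a,
                    func=_quantile_ureduce_func,
    ...<5 lines>...
                    overwrite_input=overwrite_input,
                    method=method)
    r = func(a, **kwargs)
    result = _quantile(arr,
                       quantiles=q,
    ...<2 lines>...
                       out=out,
                       weights=wgt)
    slices_having_nans = np.isnan(arr[-1, ...])
                                  ~~~^^^^^^^^^
IndexError: index -1 is out of bounds for axis 0 with size 0
```

View pics/w12.png

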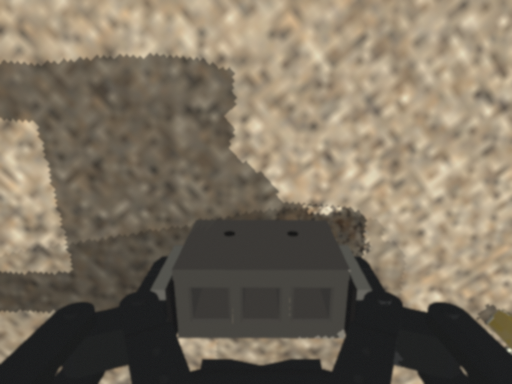

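Emit:
servo_tool(
  targets=[-10,0,0,0,-30,0,0,0,-40,0,0,0,-35,0,0,0,-20,0,0,0],
)

```text
time_s: 20.45
eef_pos: [0.4944, -0.2298, 0.1437]
eef_rot: [0.302, 0.641, 0.299, -0.639]
wrist_force: [0.7, -0.2, -2.5]
opening: 0.738
```

```bash
python3 - <<'E'
from h import *
print(pose()[0])
plan([.50,.13,.15],-98.78)
E
```

```text
[ 0.49436872 -0.22983189  0.14368275]
-1, -23, -28, 0.1, -0, -25, -26, 0.1, -1, -28, -23, 0.1, -1, -29, -20, 0.1, -0, -32, -17, 0.1
-1, -33, -14, 0.1, -0, -35, -10, 0.1, -1, -35, -7, 0.1, -1, -36, -3, 0.1, -0, -36, 0, 0.13
end [0.5001 0.1302 0.1497] -98.77
```

Emit:
servo_tool(
  targets=[-1,-23,-28,0.1,-1,-25,-26,0.1,-2,-28,-23,0.1,-2,-29,-20,0.1,-1,-32,-17,0.1],
)

```text
time_s: 20.95
eef_pos: [0.4961, -0.0477, 0.1476]
eef_rot: [0.131, 0.695, 0.131, -0.694]
wrist_force: [0.5, 0.1, -1.4]
opening: 0.738
```

Emit:
servo_tool(
  targets=[-1,-33,-14,0.1,-1,-35,-10,0.1,-1,-35,-7,0.1,-1,-36,-3,0.1,-1,-36,0,0.13],
)

```text
time_s: 21.45
eef_pos: [0.4986, 0.1327, 0.1524]
eef_rot: [-0.056, 0.705, -0.056, -0.705]
wrist_force: [0.9, -0.5, -0.7]
opening: 0.744
```

Emit:
servo_tool(
  targets=[0,0,0,0,0,0,0,0,0,0,0,0,0,0,0,0,0,0,0,0],
)

```text
time_s: 21.95
eef_pos: [0.4989, 0.1301, 0.1515]
eef_rot: [-0.054, 0.705, -0.055, -0.705]
wrist_force: [-0.0, 0.1, -1.7]
opening: 0.742
```

```bash
python3 - <<'E'
from h import *
z=shot("wrist","w13"); p,R=pose(); print(p,np.degrees(np.arctan2(R[1,1],R[0,1])))
z=np.load("pics/w13.npz"); jigfit(z,(150,70,390,180))
g=cv2.cvtColor(z["im"],cv2.COLOR_BGR2GRAY); np.savez("pics/p13.npz",p=p,R=R)
cv2.imwrite("pics/w13c.png",cv2.resize(z["im"][0:200,150:400],None,fx=3,fy=3,interpolation=2))
E
```

```text
[0.49884253 0.13025565 0.15150559] -98.84358283141565
[205  73  12  78 517] [560.4 160.9] [ 7.1 61.2] 81.12
[ 300   73   38   79 1430] [546.4  74.1] [28.6 62.1] 80.67
[340  91  18  42 588] [544.   50.7] [12.3 32.6] 81.37
[363 103  22  21 424] [539.9  30.6] [16.6 15.9] 81.12
[181 163  91  17 813] [510.5 158.1] [77.9 14.2] 81.12
```

View pics/w13.png

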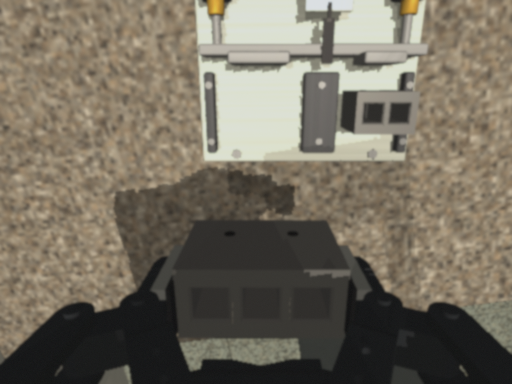

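View pics/w13c.png

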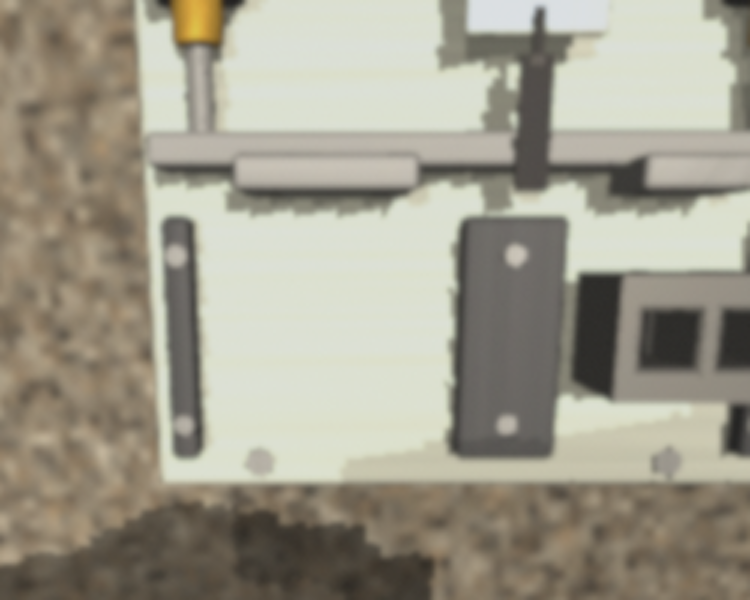

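```bash
python3 - <<'E'
from h import *
plan([.5563,.1213,.07],-98.8)
E
```

```text
16, 0, -12, -0, 17, 0, -11, -0, 16, 0, -12, -0, 16, 0, -12, -0, 17, 0, -11, -0.001
end [0.5562 0.1213 0.0695] -98.79
```

Emit:
servo_tool(
  targets=[16,0,-12,0,17,0,-11,0,16,0,-12,0,16,0,-12,0,17,0,-11,0],
)

```text
time_s: 22.5
eef_pos: [0.5568, 0.1216, 0.0689]
eef_rot: [-0.054, 0.705, -0.054, -0.705]
wrist_force: [0.6, -0.5, -0.1]
opening: 0.738
```

Emit:
servo_tool(
  targets=[10,0,0,0,10,0,0,0,5,0,0,0,0,0,0,0,0,0,0,0],
)

```text
time_s: 23.0
eef_pos: [0.5561, 0.1224, 0.045]
eef_rot: [-0.054, 0.705, -0.054, -0.705]
wrist_force: [-0.2, 0.2, -1.5]
opening: 0.743
```

```bash
python3 - <<'E'
from h import *
z=shot("wrist","w14"); p,R=pose(); print(p,np.degrees(np.arctan2(R[1,1],R[0,1]))); np.savez("pics/p14.npz",p=p,R=R)
z=np.load("pics/w14.npz"); cv2.imwrite("pics/w14c.png",cv2.resize(z["im"][60:260,130:380],None,fx=3,fy=3,interpolation=2))
E
```

```text
[0.55636254 0.12243058 0.04524564] -98.76368647893887
```

View pics/w14c.png

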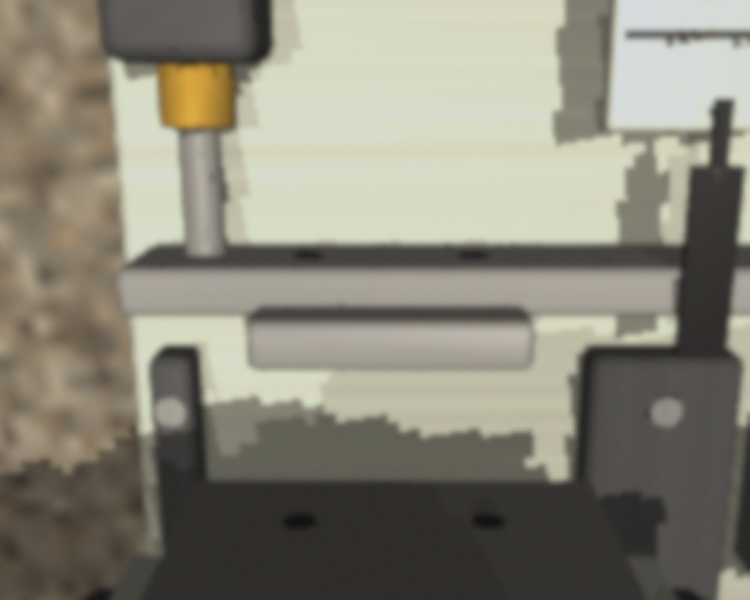

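```bash
python3 - <<'E'
from h import *
z=np.load("pics/w14.npz"); q=np.load("pics/p14.npz"); p,R=q["p"],q["R"]
g=cv2.cvtColor(z["im"],cv2.COLOR_BGR2GRAY)
for r in (186,190,194): print(r,[int(x) for x in g[r,178:204]],[int(x) for x in g[r,316:334]])
for uv in((196.5,190),(324.5,190),(181,190)):
    w=ray_z(*uv,z["K"],z["Rw"],z["tw"],.02); print(uv,(R.T@(w-p)*1000).round(1))
for uv in((213,182),(307,182)):
    w=ray_z(*uv,z["K"],z["Rw"],z["tw"],.046); print(uv,(R.T@(w-p)*1000).round(1))
E
```

```text
186 [203, 168, 122, 93, 88, 90, 92, 93, 94, 95, 96, 96, 93, 87, 78, 66, 51, 52, 90, 141, 174, 188, 196, 208, 213, 215] [188, 186, 172, 141, 112, 100, 90, 70, 48, 38, 44, 54, 63, 71, 76, 80, 79, 79]
190 [209, 191, 146, 102, 88, 90, 91, 92, 93, 95, 95, 95, 94, 89, 81, 68, 55, 50, 75, 123, 168, 196, 202, 200, 205, 211] [181, 182, 180, 166, 134, 104, 86, 65, 45, 38, 45, 56, 66, 72, 77, 79, 80, 79]
194 [211, 198, 159, 124, 129, 145, 152, 155, 158, 158, 156, 148, 131, 107, 88, 73, 57, 47, 61, 99, 141, 165, 173, 165, 157, 154] [190, 189, 187, 174, 141, 106, 84, 60, 43, 39, 48, 59, 68, 74, 77, 80, 79, 80]
(196.5, 190) [ 25.3 -34.1 -24. ]
(324.5, 190) [ 25.3  35.  -23.9]
(181, 190) [ 25.3 -42.5 -24. ]
(213, 182) [ -0.7 -21.2 -36.1]
(307, 182) [ -0.7  21.6 -36.1]
```

Emit:
servo_tool(
  targets=[8,0.3,0,0,8,0.2,0,0,8,0,0,0,5,0,0,0,1,0,0,0],
)

```text
time_s: 23.55
eef_pos: [0.5551, 0.1218, 0.0132]
eef_rot: [0.054, -0.704, 0.054, 0.706]
wrist_force: [-0.2, 0.5, -0.4]
opening: 0.74
```

Emit:
servo_tool(
  targets=[0.5,0,0,0,0.5,0,0,0,0.5,0,0,0,0,0,0,0,0,0,0,0],
)

```text
time_s: 24.05
eef_pos: [0.5561, 0.1218, 0.0132]
eef_rot: [-0.054, 0.705, -0.054, -0.705]
wrist_force: [-0.2, -0.3, -2.0]
opening: 0.74
```

Emit:
servo_tool(
  targets=[0.4,0,0,0,0.4,0,0,0,0,0,0,0,0,0,0,0,0,0,0,0],
)

```text
time_s: 24.55
eef_pos: [0.556, 0.1218, 0.0122]
eef_rot: [0.054, -0.705, 0.054, 0.705]
wrist_force: [0.1, -0.1, -1.7]
opening: 0.742
```

Emit:
servo_tool(
  targets=[0.3,0,0,0,0.3,0,0,0,0,0,0,0,0,0,0,0,0,0,0,0],
)

```text
time_s: 25.05
eef_pos: [0.5561, 0.1218, 0.0118]
eef_rot: [-0.054, 0.705, -0.054, -0.705]
wrist_force: [-0.6, 0.6, 2.2]
opening: 0.741
```

Emit:
servo_tool(
  targets=[0,0,-3,0,0,0,-4,0,0,0,-4,0,0,0,-4,0,0,0,-3,0],
)

```text
time_s: 25.55
eef_pos: [0.5744, 0.119, 0.0118]
eef_rot: [-0.054, 0.705, -0.054, -0.705]
wrist_force: [-1.3, -0.7, 3.4]
opening: 0.737
```

Emit:
servo_tool(
  targets=[0,0,-1,0,0,0,-1,0,0,0,-1,0,0,0,-1,0,0,0,0,0],
)

```text
time_s: 26.05
eef_pos: [0.5776, 0.1185, 0.0118]
eef_rot: [0.054, -0.705, 0.054, 0.705]
wrist_force: [-2.3, -0.3, 6.3]
opening: 0.739
```

```bash
python3 - <<'E'
from h import *
z=shot("wrist","w15"); p,R=pose(); print(p,np.degrees(np.arctan2(R[1,1],R[0,1])),telemetry.get_obs()["wrist_force"])
z=np.load("pics/w15.npz"); cv2.imwrite("pics/w15c.png",cv2.resize(z["im"][60:260,130:380],None,fx=3,fy=3,interpolation=2))
E
```

```text
[0.57758355 0.11847975 0.01178304] -98.77818652695647 [-3.35713111 -0.13524939  6.22151127]
```

View pics/w15c.png

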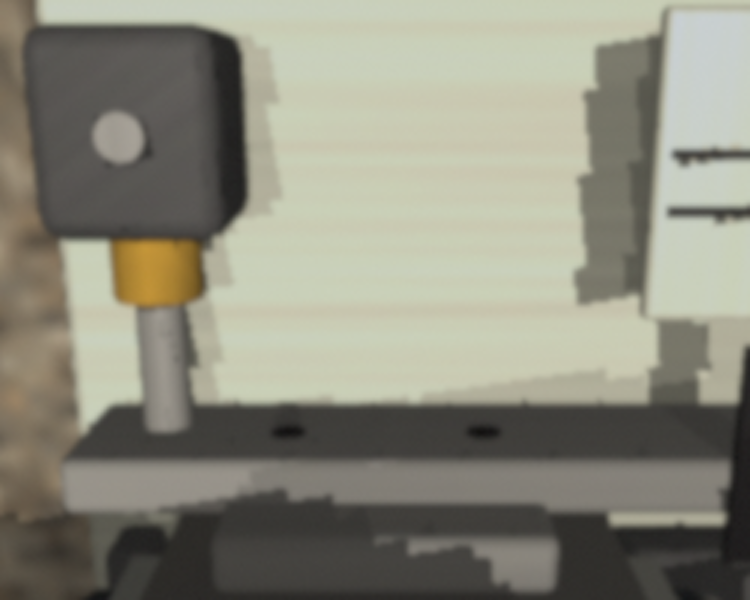

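Emit:
servo_tool(
  targets=[0,0,-1.5,0,0,0,-1.5,0,0,0,-1.5,0,0,0,-1.5,0,0,0,0,0],
)

```text
time_s: 26.6
eef_pos: [0.5825, 0.1177, 0.0118]
eef_rot: [0.054, -0.704, 0.054, 0.706]
wrist_force: [-7.9, 0.6, 10.2]
opening: 0.736
```

```bash
python3 - <<'E'
from h import *
z=shot("wrist","w16"); p,R=pose(); print(p,np.degrees(np.arctan2(R[1,1],R[0,1])),telemetry.get_obs()["wrist_force"])
z=np.load("pics/w16.npz"); cv2.imwrite("pics/w16c.png",cv2.resize(z["im"][60:260,300:500],None,fx=3,fy=3,interpolation=2))
E
```

```text
[0.58248709 0.11771807 0.01177802] -98.76821712606095 [-6.35403395 -0.22506188 10.54821746]
```

View pics/w16c.png

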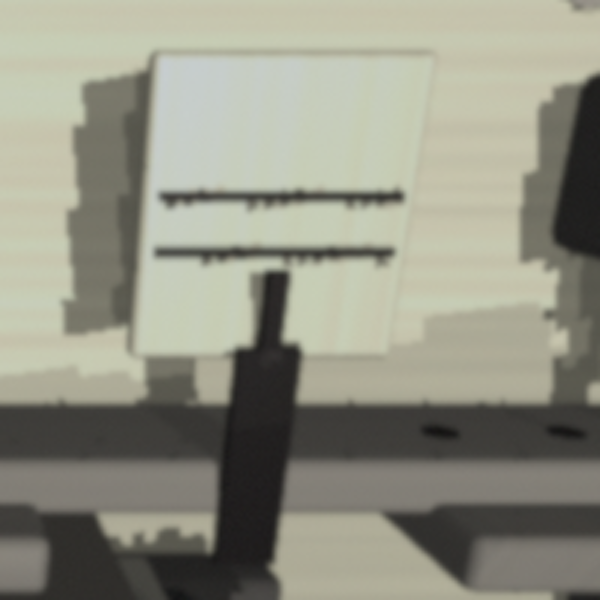

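Emit:
servo_tool(
  targets=[-0.2,0,-1.5,0,-0.1,0,-1.5,0,0,0,-1.5,0,0,0,-1.5,0,0,0,0,0],
)

```text
time_s: 27.15
eef_pos: [0.5871, 0.117, 0.0118]
eef_rot: [0.054, -0.703, 0.054, 0.707]
wrist_force: [-10.9, 0.9, 11.4]
opening: 0.739
```

```bash
python3 - <<'E'
from h import *
z=shot("wrist","w17"); p,R=pose(); print(p,R.round(4),np.degrees(np.arctan2(R[1,1],R[0,1])),telemetry.get_obs()["wrist_force"])
z=np.load("pics/w17.npz"); cv2.imwrite("pics/w17c.png",cv2.resize(z["im"][60:384,130:480],None,fx=2,fy=1.8,interpolation=2))
E
```

```text
[0.58712651 0.1170124  0.01181357] [[-5.400e-03 -1.524e-01 -9.883e-01]
 [ 3.000e-04 -9.883e-01  1.524e-01]
 [-1.000e+00  5.000e-04  5.300e-03]] -98.76405967312193 [-9.83445651  0.44383758 12.61843245]
```

View pics/w17c.png

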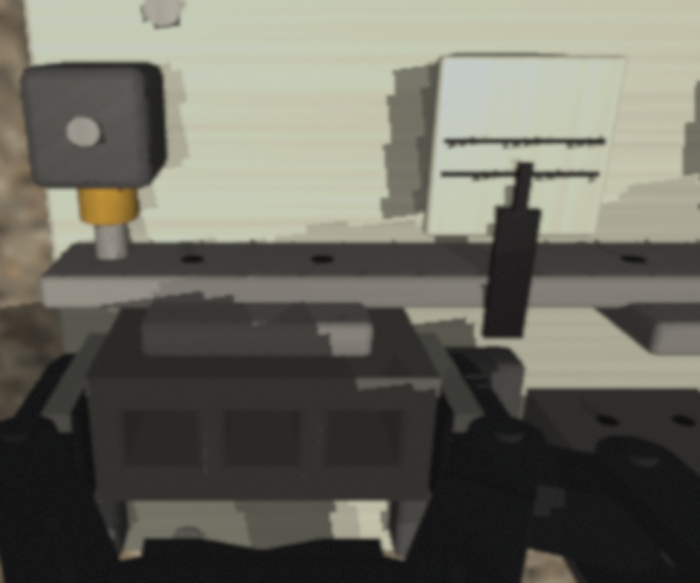

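Emit:
servo_tool(
  targets=[-0.2,0,-0.7,0,-0.1,0,-0.7,0,0,0,0,0,0,0,0,0,0,0,0,0],
)

```text
time_s: 27.7
eef_pos: [0.5878, 0.1169, 0.0118]
eef_rot: [0.054, -0.703, 0.054, 0.707]
wrist_force: [-12.0, 0.3, 11.9]
opening: 0.738
```

Emit:
servo_tool(
  targets=[0,0,0,0,0,0,0,0,0,0,0,0,0,0,0,0,0,0,0,0],
)

```text
time_s: 28.2
eef_pos: [0.5879, 0.1169, 0.0118]
eef_rot: [0.054, -0.703, 0.054, 0.707]
wrist_force: [-13.8, 1.3, 11.9]
opening: 0.74
```

```bash
python3 - <<'E'
from h import *
z=shot("wrist","w18"); p,R=pose(); print(p,R[:,0].round(4),np.degrees(np.arctan2(R[1,1],R[0,1])),telemetry.get_obs()["wrist_force"])
z=np.load("pics/w18.npz"); cv2.imwrite("pics/w18c.png",cv2.resize(z["im"][70:180,310:460],None,fx=5,fy=5,interpolation=2))
P=cloud(z["d"],z["K"],z["Rw"],z["tw"])
# holder top plane
m=np.zeros(P.shape[:2],bool); m[270:345,175:350]=1; H=P[...,2]; m&=(H>.048)&(H<.062)
q=P[m]; A=np.c_[q[:,:2],np.ones(len(q))]; s=np.linalg.lstsq(A,q[:,2],rcond=None)[0]; print("top plane slopes",s[:2].round(4),q[:,2].mean(),len(q))
r=cv2.minAreaRect((q[:,:2]*1000).astype(np.float32)); print(r)
shot("scene","s18"); t=shot("top","t18")
cv2.imwrite("pics/t18c.png",cv2.resize(t[0][110:280,180:420],None,fx=3.2,fy=3.2,interpolation=2))
for n in("scene","top"):
    for th in("vial","dropper_bottle","timer"): print(n,th,[(np.round(r["pixel"]),round(r["score"],2)) for r in spotter.search_frame(n,th)][:2])
E
```

```text
[0.58787194 0.11688296 0.01183212] [-6.6e-03  3.0e-04 -1.0e+00] -98.75718832741876 [-11.41061061   1.11332052  11.65727791]
top plane slopes [ 0.0149 -0.0091] 0.053259948076740185 9666
((588.4449462890625, 116.30768585205078), (64.43508911132812, 31.85224723815918), 81.75128936767578)
scene vial []
scene dropper_bottle [(array([155., 220.]), 0.64)]
scene timer [(array([163., 260.]), 0.77)]
top vial [(array([348., 140.]), 0.44)]
top dropper_bottle [(array([172., 128.]), 0.41)]
top timer [(array([146., 171.]), 0.82)]
```

View pics/w18c.png

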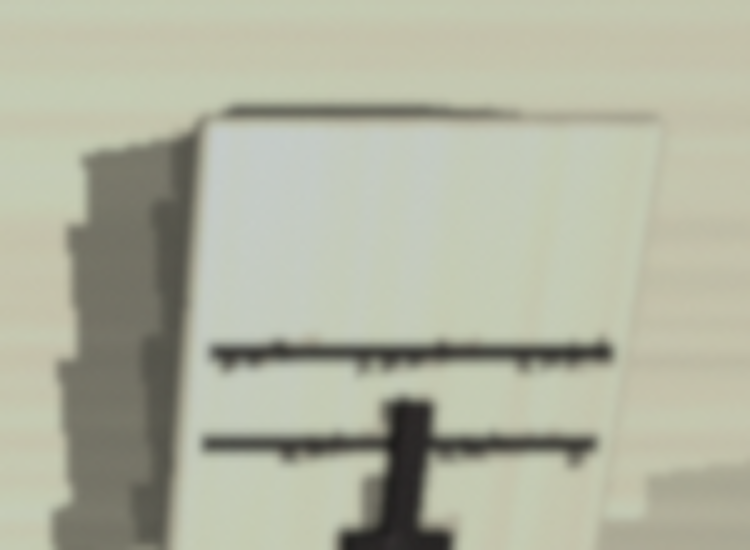

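View pics/t18c.png

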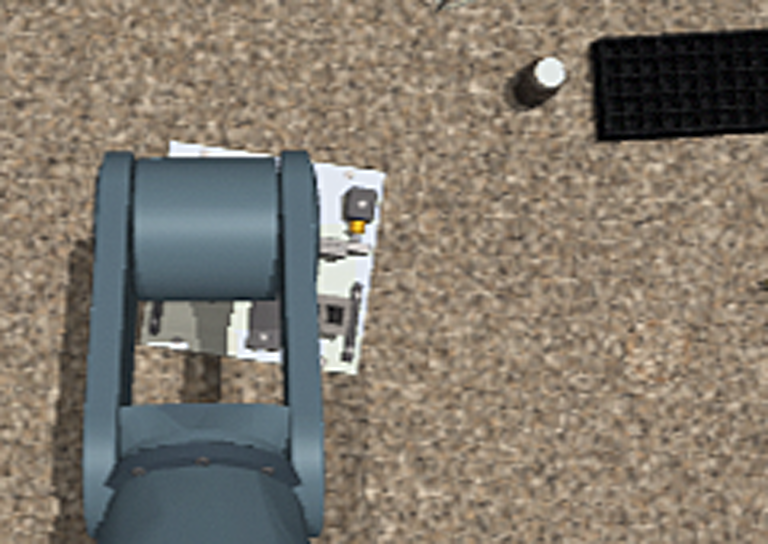

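```bash
python3 - <<'E'
from h import *
for f in("w12","w14","w18"):
    z=np.load(f"pics/{f}.npz"); P=cloud(z["d"],z["K"],z["Rw"],z["tw"])
    m=np.zeros(P.shape[:2],bool); m[270:345,175:350]=1; H=P[...,2]; h=np.median(H[272:285,200:320]); m&=abs(H-h)<.004
    q=P[m]; A=np.c_[q[:,:2]-q[:,:2].mean(0),np.ones(len(q))]; s=np.linalg.lstsq(A,q[:,2],rcond=None)[0]
    # slope in tool z dir
    p,R=pose(); zt=z["Rw"]@np.array(cams.camera_params("wrist")["mount"])[:3,:3].T[:,2]; yt=z["Rw"]@np.array(cams.camera_params("wrist")["mount"])[:3,:3].T[:,1]
    print(f,"slope along -toolz",-(s[:2]@zt[:2]).round(4),"along tooly",(s[:2]@yt[:2]).round(4),s[2].round(4),len(q))
o=telemetry.get_obs(); print(o["wrist_force"],o["torque"],o["time_s"])
E
```

```text
w12 slope along -toolz 0.0123 along tooly 0.0026 0.0461 9241
w14 slope along -toolz 0.0129 along tooly 0.004 0.0866 9230
w18 slope along -toolz 0.0081 along tooly 0.0047 0.0534 9309
[-12.7643155    1.14729421  11.50672833] [ 0.35354947  1.69050435 -0.05049582] 28.65
```

```bash
python3 - <<'E'
from h import *
a=np.load("pics/top0.npz"); b=np.load("pics/t18.npz")
for n,(u,v) in dict(vial=(348,140),drop=(170,127),timer=(141,173)).items():
    print(n,np.abs(a["im"][v-16:v+16,u-16:u+16].astype(int)-b["im"][v-16:v+16,u-16:u+16]).mean())
z=shot("wrist","w19"); z=np.load("pics/w19.npz"); cv2.imwrite("pics/w19.png",z["im"])
print(telemetry.get_obs()["wrist_force"],pose()[0])
E
```

```text
vial 6.74609375
drop 7.059244791666667
timer 7.710611979166667
[-12.87243812  -0.10396852  12.35212531] [0.58786074 0.11689644 0.01180921]
```

View pics/w19.png

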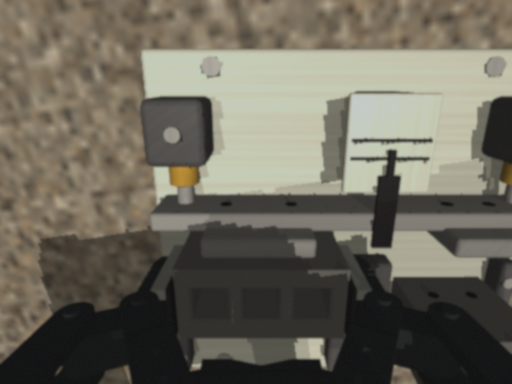

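```bash
python3 -c "
from bench import workorder; print(workorder.hand_in())"
```

```text
the job is handed in; nothing more can be done
None
```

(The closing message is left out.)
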